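# Cap the sample jar and hold its carrier in the locating jig

## Robot

A 6-joint arm with a two-finger parallel gripper is mounted at the origin on the work surface. World frame = base frame: x ahead of the robot, y to its left, z up, the work surface at z = 0. Lengths are in m, angles in rad, forces in N, time in s.
With the tool pointing down it reaches from about 0.4 to 0.825 m from the base axis. Payload 7 kg.
Tool frame: the origin (TCP) lies midway between the tips of the shut fingers; the grasp point (between the pads) lies 19 mm behind it; z points along the fingers, y is the line along which they close (so a half turn about z gives the same grasp; the last joint's range is limited). The gripper opens to 85 mm and grips with 20 to 120 N. Pads are 22 mm wide; open, the fingers measure 114 mm over their backs; the gripper's body (76 mm by 85 mm) begins 54 mm behind the grasp point. The pads swing forward as they close: fully open they stand 13 mm farther back than shut.
Start: joints at [-0.831, 0.359, 0.012, 0, -1.224, -0.288], TCP at [0.295, -0.607, 0.231] pointing down, gripper open.
Joint ranges: [-3.07, 3.07], [-1.43, 2.12], [-1.02, 1.25], [-3.03, 1.67], [-3.05, -0], [-3.03, 3.03]. Speed limits (rad/s): [2.39, 2.39, 3.01, 3.14, 3.14, 3.14].

## Interface

Orientations are given as a rotation vector (axis times angle).
In Python, from rig import manip, imaging gives the robot as it stands.
- The arm moves only by the tool step_arm, never from a script. Its argument "series" is a list that holds one entry, the list of rows, each a list of 4 numbers: the shift along the tool's x, y, z in cm, then the turn about the tool's z in rad. In form: [[[tx, ty, tz, roll], ...]]. A call has 1 to 12 rows; each row is the pose to reach, as a shift and turn from the pose commanded when the call began, along the tool's axes at that moment; what a row does not reach only later rows make up. A row lasts 1/8 s, in which the tool goes at most 62.5 mm and 10.7 degrees, less where a joint would pass 70% of its speed; a pose out of reach is approached as far as the arm can. A call with a gripper value outside its range is refused whole. "fingers" is the gripper's target within -1 to 1 (fully open at 1, half-way at 0, shut at -1), set as the call begins (left out, the last holds). The fingers move at their own pace and stop on an object; the grip force is fixed at half the most. Time passes only in rows, so rows that repeat a pose let the fingers close. It gives the time, the measured TCP pose, the force, the opening and the grip force at its end, in the units of the state.
- manip.state(): the state, without advancing time (a new reading comes with each control period).
- imaging.read_camera(name): name is "side" or "top" or "wrist"; returns the picture (480x640x3 uint8, blue, green, red); there is no depth.
- imaging.camera_params(name): a dict with "camera_matrix" (3x3 intrinsics, pixels), "rvec" (rotation vector, rad) and "tvec" (3), from world to camera coordinates, as OpenCV has them. Camera axes: x right, y down, z forward; pixel columns grow to the right and rows downward; lengths in m; the calibration is good to about 2 mm. A picture is of the moment at which its call begins: read the wrist's pose just before it. camera_params takes no time and is no camera call; for the wrist camera it gives the pose at the moment of the call.
- manip.finish_job(): hands the job in; it is judged then, once.
Trained networks look in the newest picture that a camera, given by its name, has taken for a name from the list of things; names that differ only in an ending like _2 or _b are one class to them, and where a whole thing is asked for, a point or a joint stands for the part that bears it (a point fixed in the world has none). Each returns a list of dicts, best first, with "confidence" (0 to 1); they miss things now and then, are a little off and sometimes report something else, mostly with a low value. They report only what shows in the picture. A call takes as long as a camera call. They do not tell look-alikes from the thing itself.
- imaging.find_in(camera, query): "position" ([x, y, z] in m, in world coordinates, good to about 4 mm: the middle of the surface that is visible of it).
- imaging.spot_point(camera, query): "position" ([x, y, z] in m, in world coordinates, good to about 4 mm: a listed point, or the origin of a listed thing).
The state is a dict: "time": time; "q": joint angles; "qd": joint speeds; "effort": joint torques, N m; "position": TCP position; "orientation": TCP orientation; "wrist_force": force on the tool from outside, world axes, zero at the start; "torque": the same for the moment, N m; "gripper_width": opening from 0.0 (shut) to 1.0 (fully open); "grasp_force": force on a finger pad.
Only numpy, scipy, OpenCV 4.12 (cv2) and the standard library are available. Lean on these libraries where they do the work, as an engineer would, in place of code of your own. Each camera call takes 0.05 s, during which the arm holds its last target. There are 200 camera calls.

## Task

Screw the green cap of the cream sample jar fully shut, and only then lift the jar's white carrier block onto the bed of the aluminium jig and seat it in the corner, square and flush against both the fence and the stop block, with the orange push pad facing out of the corner. Finish while still holding it there with one diagonal push that presses it firmly against the fence, against the stop and down onto the bed all at once; do not let go. Do not disturb the bottle, the small jar and the beaker standing nearby.

Things in the scene. Friction and masses are not known exactly. Their poses are not given: they have to be found in the camera images.
- carrier: Loose white plastic block 100 x 100 x 40 mm high, a jar and its cap on top (80 mm high in all), 0.45 to 0.67 kg. Origin: centre of its underside; z up. The corner at (-50, +50) mm is notched 34 mm and holds the orange push pad; the opposite corner is the heel. A red line on its top runs from the jar along +x. Stands on the robot's left, yaw within 0.5 rad. Friction on the bench 0.45 to 0.75.
- cap (a joint): Green screw cap, 48 mm wide, sides 52 to 80 mm above the carrier's underside; turns about the carrier's axis without rising. Rad: 0 = fully shut (hard stop), grows counter-clockwise from above, to 1.6; starts 0.7 to 1.3 open. Shut it clockwise. Takes 0.06 N m, stays where left; the carrier stays put until the stop is met, and can be lifted by the cap. Its red line meets the block's when shut.
- cap_top (a point): Centre of the cap's top face, on the carrier's axis, 80 mm above its underside. Its x axis runs along the cap's red line.
- heel (a point): Lower outer corner of the carrier, opposite the push pad, at (50, -50, 0) mm in the carrier's frame; it belongs at the jig's inner corner, straight above the origin of jig. Axes as the carrier's.
- push_pad (a point): Centre of the orange push pad's outer face, at (-34, 34, 21) mm in the carrier's frame. The face is 40 mm wide, rises from 5 to 37 mm, leans in 30 degrees from vertical: outward normal (-0.61, 0.61, 0.5) in the carrier's frame, so closed fingertips pushing on it drive the carrier into fence, stop and bed together. Axes as the carrier's.
- jig: Fixed L-shaped aluminium jig on the bench, yaw within 0.3 rad. Origin: on the bench at the inner corner, where the planes of fence face and stop face cross; z up. The carrier belongs in the quarter x < 0, y > 0 of this frame, its centre at (-50, +50) mm and its axes along the jig's. At the corner 12 mm of each bar is left out.
- fence: Aluminium bar of the jig, 18 mm thick, top 30 mm above the bench, fixed. Its face is the jig's plane x = 0, from y = 12 to 97 mm. Origin and axes as jig. Slick face, friction 0.1 to 0.35.
- stop: Stop block of the jig, aluminium bar 18 mm thick, top 30 mm above the bench, fixed. Its face is the jig's plane y = 0, from x = -12 to -97 mm. Origin and axes as jig. Slick face, friction 0.1 to 0.35. Friction takes part of a push: about 13 N towards the fence, 13 N towards the stop and 8 N down hold the carrier surely.
- bottle: Bystander: amber bottle, 56 mm across, 120 mm high. Origin: centre of its underside.
- cream_jar: Bystander: closed white cream jar, 52 mm across, 50 mm high. Origin: centre of its underside.
- beaker: Bystander: glass beaker, 66 mm across, 85 mm high. Origin: centre of its underside.
- bed: Grey slick-faced bed plate of the jig (friction 0.1 to 0.35), 108 x 108 x 4 mm, fixed, filling the jig's quarter from x = 0 to -108 mm and y = 0 to 108 mm; its top lies 4 mm above the bench, so the carrier has to be lifted onto it. Origin and axes as jig.
There are look-alikes about, which are no part of the job. What is shaped like the carrier but turquoise or yellow is not meant. Of the things that look like the jig, the larger one is meant.

How it is judged:
By the outcome, as a careful person would: the job done as asked, in the order asked, and still so for the second after the job is handed in, while the arm keeps its last pose, push and grip.
It also fails if it takes over 67 s, if anything falls off the work surface, if the arm or the gripper's body presses on something with over 40 N, if the wrist force passes 120 N, or if a joint passes its speed limit or range.

## Working session

There is one attempt and no reset: what is moved stays moved. The work goes in short steps, Python scripts to look and compute and a tool call to move; the robot and the scene stay as the last step left them, time stands still between calls to the robot, and variables do not carry over. Pictures are saved under pics/ and viewed, at most 10 in all, crops included, and the job is handed in when it is done.

Besides the shell and the picture viewer there is one more tool, called after "Call:" by a JSON object that holds its "fn" and its "kwargs", one argument or row to a line. step_arm: Moves the arm, as the interface text tells. Its arguments: {"type":"object","properties":{"series":{"type":"array","items":{"type":"array","items":{"type":"array","items":{"type":"number"}}}},"fingers":{"type":"number"}},"required":["series"]}

```bash
mkdir -p pics; ls; cat > h.py <<'E'
import numpy as np, cv2
from scipy.spatial.transform import Rotation as R
from rig import manip, imaging
def P(c):
    p=imaging.camera_params(c); return np.array(p["camera_matrix"]),np.array(p["rvec"],float),np.array(p["tvec"],float)
def proj(c,X):
    K,r,t=P(c); return cv2.projectPoints(np.array(X,float).reshape(-1,3),r,t,K,None)[0].reshape(-1,2)
def back(c,uv,z):
    K,r,t=P(c); Rm=cv2.Rodrigues(r)[0]; C=-Rm.T@t.ravel()
    uv=np.array(uv,float).reshape(-1,2); d=(Rm.T@np.linalg.inv(K)@np.c_[uv,np.ones(len(uv))].T).T
    return C+d*((z-C[2])/d[:,2])[:,None]
def toolshift(p):  # world target -> tool axes shift cm
    s=manip.state(); return R.from_rotvec(s["orientation"]).inv().apply(np.array(p)-s["position"])*100
E
python3 - <<'E'
from h import *
np.set_printoptions(precision=4,suppress=True)
s=manip.state(); print(s["time"],s["position"],s["orientation"],R.from_rotvec(s["orientation"]).as_matrix(),s["gripper_width"])
for c in("top","side"):
    cv2.imwrite(f"pics/{c}0.png",imaging.read_camera(c))
for q in("carrier","jig","cap_top","heel","push_pad","bottle","cream_jar","beaker"):
    for d in imaging.spot_point("top",q)[:3]: print(q,np.array(d["position"]),round(d["confidence"],2))
E
```

```text
pics
0.0 [ 0.2944 -0.6069  0.2304] [ 0.7033 -3.0613 -0.0024] [[-0.8997 -0.4365 -0.0009]
 [-0.4365  0.8997  0.0014]
 [ 0.0002  0.0016 -1.    ]] 0.9999923217324566
carrier [0.4575 0.1989 0.0051] 0.83
carrier [0.5057 0.3691 0.0057] 0.8
carrier [ 0.3037  0.2264 -0.0014] 0.62
jig [ 0.5889 -0.0688 -0.0044] 0.92
jig [ 0.6346 -0.2349 -0.0025] 0.82
cap_top [0.5089 0.3671 0.0732] 0.97
cap_top [0.2969 0.2207 0.0776] 0.81
cap_top [0.4624 0.2031 0.0802] 0.55
heel [0.515  0.1526 0.0021] 0.8
push_pad [0.4673 0.3326 0.0205] 0.94
push_pad [0.4205 0.2319 0.0202] 0.69
push_pad [0.319  0.1782 0.0273] 0.57
bottle [0.7637 0.0108 0.0024] 0.91
cream_jar [ 0.4664 -0.312   0.0016] 0.84
beaker [ 0.7229  0.2152 -0.0009] 0.73
```

View pics/top0.png

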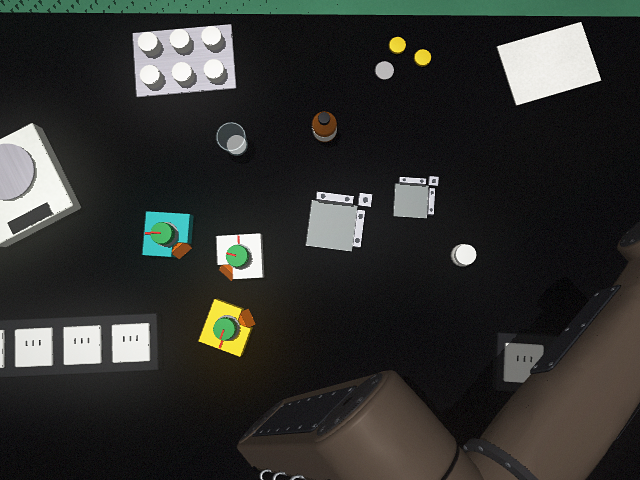

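View pics/side0.png

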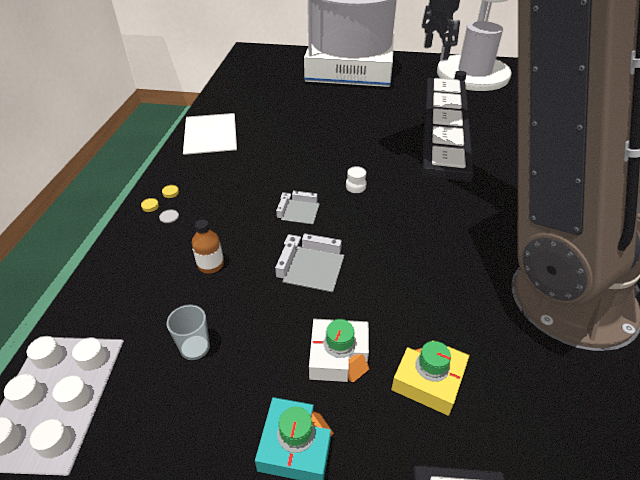

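The white carrier is at about px (240,256) in the top view, with its pad to the lower left. The larger jig is at about px (335,222) and opens to the lower left. The turquoise and yellow blocks and the small jig are decoys. Next I'll move above the carrier.

Call:
{"fn": "step_arm", "kwargs": {
  "series": [
    [[-6,7.8,0,0],[-12,15.6,0,0],[-16.5,21.5,0,0],[-21,27.5,0,0],[-25.5,33.5,0,0],[-30,39.4,0,0],[-34,44.6,0,0],[-38,49.8,0,0],[-42,55,0,0],[-45,59,0,0],[-45,59,0,0],[-45,59,0,0]]
  ],
  "fingers": 1
}}

```text
time: 2.0
position: [0.442, 0.1225, 0.2318]
orientation: [-0.705, 3.06, 0.001]
wrist_force: [1.5, 0.3, 0.3]
gripper_width: 1.002
grasp_force: 0.0
```

```bash
python3 - <<'E'
from h import *
np.set_printoptions(precision=4,suppress=True)
s=manip.state(); print(s["q"]); cv2.imwrite("pics/w1.png",imaging.read_camera("wrist"))
t=imaging.read_camera("top"); cv2.imwrite("pics/top1.png",t)
cv2.imwrite("pics/c1.png",np.hstack([cv2.resize(t[180:260,295:385],None,fx=5,fy=5,interpolation=2)[:400],]))
for q in("carrier","cap_top","heel","push_pad","jig"):
  for c in("wrist","top"):
    for d in imaging.spot_point(c,q)[:3]: print(c,q,np.array(d["position"]),round(d["confidence"],2))
E
```

```text
[ 0.7019 -0.0074 -0.4421  0.0001 -1.1347 -1.8197]
wrist carrier [0.458  0.1995 0.002 ] 0.86
wrist carrier [ 0.297   0.2234 -0.0023] 0.81
wrist carrier [0.4586 0.2006 0.0778] 0.24
top carrier [0.508  0.37   0.0021] 0.83
top carrier [ 0.3038  0.2234 -0.0004] 0.63
wrist cap_top [0.5106 0.3665 0.0826] 0.81
wrist cap_top [0.4613 0.1966 0.078 ] 0.72
wrist cap_top [0.3001 0.2201 0.0801] 0.64
top cap_top [0.508  0.3686 0.0717] 0.75
top cap_top [0.2994 0.2224 0.0786] 0.68
wrist heel [ 0.5215  0.1548 -0.0032] 0.61
wrist heel [ 0.5854 -0.0674 -0.0018] 0.2
wrist push_pad [0.3192 0.1805 0.0201] 0.88
wrist push_pad [0.4742 0.3353 0.0194] 0.81
wrist push_pad [0.4221 0.2365 0.0193] 0.79
top push_pad [0.4696 0.332  0.0198] 0.75
top push_pad [0.3194 0.1793 0.0253] 0.67
wrist jig [ 0.5837 -0.0668 -0.0006] 0.6
top jig [ 0.6337 -0.2345 -0.0022] 0.63
top jig [ 0.5866 -0.0678 -0.0023] 0.59
top jig [ 0.5864 -0.0681  0.0043] 0.4
```

View pics/w1.png

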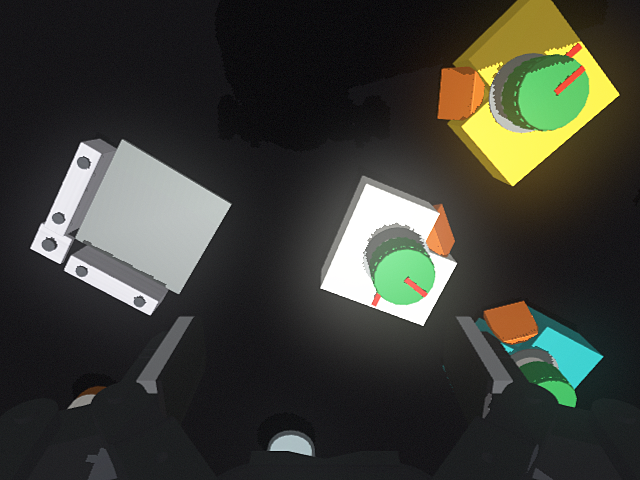

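View pics/c1.png

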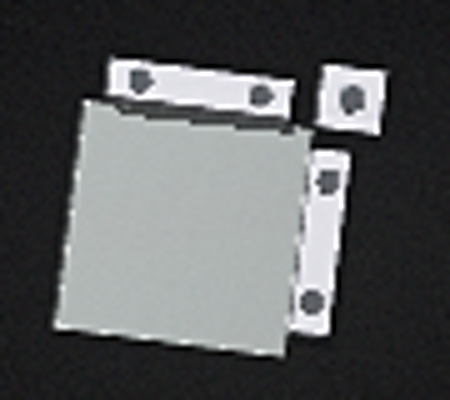

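The wrist view shows the white carrier with its heel near (321,288), its +x edge running to (424,325), and its cap at (405,277). The bed of the jig has corners near (122,140), (231,205) and (178,293). I'll turn these into poses.

```bash
python3 - <<'E'
from h import *
np.set_printoptions(precision=4,suppress=True)
im=cv2.imread("pics/w1.png"); hsv=cv2.cvtColor(im,cv2.COLOR_BGR2HSV).astype(int)
def hull(m,seed,n):
    _,l=cv2.connectedComponents(m.astype(np.uint8)); k=l[seed[1],seed[0]]
    c=max(cv2.findContours((l==k).astype(np.uint8),0,1)[0],key=cv2.contourArea)
    return c[:,0]
c=hull((hsv[...,2]>225)&(hsv[...,1]<25),(345,240),4)
a=cv2.approxPolyDP(cv2.convexHull(c),4,True)[:,0]; print("white",a.tolist())
W=back("wrist",a,0.04); print(W)
c=hull((hsv[...,2]>130)&(hsv[...,2]<215)&(hsv[...,1]<40),(160,210),4)
a=cv2.approxPolyDP(cv2.convexHull(c),4,True)[:,0]; print("bed",a.tolist())
print(back("wrist",a,0.004))
# cap
g=((hsv[...,0]>45)&(hsv[...,0]<80)&(hsv[...,1]>120)&(hsv[...,2]>120))
c=hull(g,(405,260),4); e=cv2.fitEllipse(cv2.convexHull(c)); print("cap",e, back("wrist",[e[0]],0.08))
r=((hsv[...,0]<6)|(hsv[...,0]>174))&(hsv[...,1]>180)&(hsv[...,2]>150)
n,l,st,ce=cv2.connectedComponentsWithStats(r.astype(np.uint8))
for i in range(1,n):
    if st[i,4]>15:
        print(ce[i],st[i])
        if 360<ce[i][0]<440:
            pts=np.argwhere(l==i)[:,::-1]; z=.08 if ce[i][0]>395 else .04
            w=back("wrist",pts,z)[:,:2]; u=np.linalg.svd(w-w.mean(0))[2][0]; print("red",w.mean(0),np.degrees(np.arctan2(u[1],u[0])))
E
```

```text
white [[366, 184], [439, 214], [456, 263], [423, 325], [321, 288]]
[[0.4137 0.1424 0.04  ]
 [0.4097 0.2085 0.04  ]
 [0.441  0.2441 0.04  ]
 [0.5059 0.249  0.04  ]
 [0.5129 0.1497 0.04  ]]
bed [[121, 140], [230, 204], [179, 293], [75, 238]]
[[ 0.4769 -0.0601  0.004 ]
 [ 0.4888  0.046   0.004 ]
 [ 0.5938  0.0344  0.004 ]
 [ 0.5823 -0.0721  0.004 ]]Traceback (most recent call last):
  File "<stdin>", line 16, in <module>
cv2.error: OpenCV(4.12.0) /io/opencv/modules/imgproc/src/shapedescr.cpp:361: error: (-201:Incorrect size of input array) There should be at least 5 points to fit the ellipse in function 'fitEllipseNoDirect'
```

Call:
{"fn": "step_arm", "kwargs": {
  "series": [
    [[-1.2,1.5,0,-0.18],[-2.4,3,1,-0.36],[-3.6,4.5,2,-0.54],[-4.9,5.9,4,-0.72],[-4.9,5.9,6,-0.9],[-4.9,5.9,8,-1.08],[-4.9,5.9,9,-1.26],[-4.9,5.9,9.5,-1.4],[-4.9,5.9,13,-1.4],[-4.9,5.9,17,-1.4],[-4.9,5.9,18.9,-1.4],[-4.9,5.9,18.9,-1.4]]
  ]
}}

```text
time: 4.1
position: [0.4596, 0.1934, 0.0411]
orientation: [2.507, -1.887, -0.001]
wrist_force: [0.2, 0.1, 0.5]
gripper_width: 0.999
grasp_force: 0.0
```

```bash
python3 - <<'E'
from h import *
s=manip.state(); print({k:np.round(s[k],3).tolist() for k in s})
cv2.imwrite("pics/w2.png",imaging.read_camera("wrist"))
E
```

```text
{'time': 4.1, 'q': [0.793, 0.288, -0.605, -0.0, -0.681, -0.513], 'qd': [0.0, -0.035, 0.032, 0.01, -0.026, -0.001], 'effort': [0.003, -41.402, 18.757, 4.422, 0.388, 0.0], 'position': [0.46, 0.193, 0.041], 'orientation': [2.507, -1.887, -0.001], 'wrist_force': [0.166, 0.11, 0.478], 'torque': [0.011, -0.122, 0.014], 'grasp_force': 0.0, 'gripper_width': 0.999}
```

View pics/w2.png

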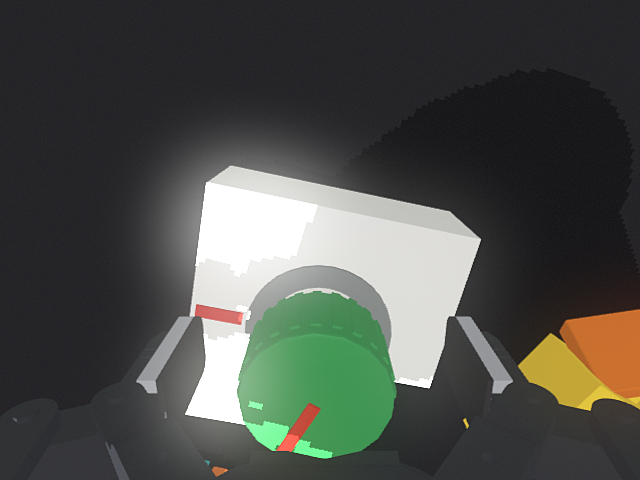

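Call:
{"fn": "step_arm", "kwargs": {
  "series": [
    [[-0.25,0,0,0],[-0.25,0,0,0],[-0.25,0,0,0],[-0.25,0,0,0],[-0.25,0,0,0],[-0.25,0,0,0],[-0.25,0,0,0],[-0.25,0,0,0]]
  ],
  "fingers": -1
}}

```text
time: 5.15
position: [0.4602, 0.1976, 0.0436]
orientation: [-2.509, 1.886, -0.001]
wrist_force: [-1.6, 0.7, 6.7]
gripper_width: 0.548
grasp_force: 60.3
```

Call:
{"fn": "step_arm", "kwargs": {
  "series": [
    [[0,0,-0.2,0.15],[0,0,-0.2,0.3],[0,0,-0.2,0.45],[0,0,-0.2,0.6],[0,0,-0.2,0.7],[0,0,-0.2,0.7]]
  ]
}}

```text
time: 5.9
position: [0.4592, 0.1967, 0.0443]
orientation: [1.711, -2.634, -0.0]
wrist_force: [-0.4, 0.0, -5.4]
gripper_width: 0.543
grasp_force: 62.1
```

```bash
cat > st.py <<'E'
from h import *
s=manip.state(); print({k:np.round(s[k],3).tolist() for k in ("q","position","wrist_force","torque","grasp_force","gripper_width")}, "toolx yaw",np.round(np.arctan2(*R.from_rotvec(s["orientation"]).as_matrix()[[1,0],0]),4))
E
python3 st.py
```

```text
{'q': [0.799, 0.283, -0.602, -0.0, -0.686, -1.217], 'position': [0.459, 0.197, 0.044], 'wrist_force': [-0.371, 0.05, -5.397], 'torque': [0.031, -0.022, -0.006], 'grasp_force': 62.081, 'gripper_width': 0.543} toolx yaw -1.9893
```

Call:
{"fn": "step_arm", "kwargs": {
  "series": [
    [[0,0,0.15,0.1],[0,0,0.15,0.2],[0,0,0.15,0.3],[0,0,0.15,0.35]]
  ]
}}

```text
time: 6.4
position: [0.4593, 0.1972, 0.0437]
orientation: [-1.227, 2.892, 0.001]
wrist_force: [-5.6, 1.7, 6.0]
gripper_width: 0.545
grasp_force: 63.1
```

```bash
python3 st.py; python3 -c "
from h import *
t=imaging.read_camera('top'); w=imaging.read_camera('wrist')
cv2.imwrite('pics/w3.png',np.vstack([cv2.resize(w,(400,300)),cv2.resize(t[215:295,190:290],(375,300),interpolation=2).copy() if 0 else cv2.resize(t[215:290,190:290],(400,300),interpolation=2)]))"
```

```text
{'q': [0.799, 0.284, -0.603, -0.001, -0.684, -1.567], 'position': [0.459, 0.197, 0.044], 'wrist_force': [-5.643, 1.748, 5.959], 'torque': [0.654, 2.122, 0.091], 'grasp_force': 63.098, 'gripper_width': 0.545} toolx yaw -2.339
```

View pics/w3.png

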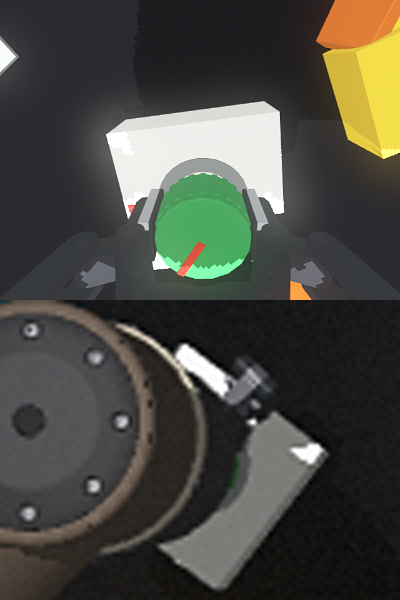

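The wrist view shows the cap gripped at about (200,240). In both views the block has turned along with it during the first, partly lifted turn. I'll measure the carrier yaw and the cap line yaw.

```bash
cat > m.py <<'E'
from h import *
np.set_printoptions(precision=4,suppress=True)
w=imaging.read_camera("wrist"); cv2.imwrite("pics/w4.png",w)
hsv=cv2.cvtColor(w,cv2.COLOR_BGR2HSV).astype(int)
r=((hsv[...,0]<6)|(hsv[...,0]>174))&(hsv[...,1]>150)&(hsv[...,2]>110)
n,l,st,ce=cv2.connectedComponentsWithStats(r.astype(np.uint8))
for i in range(1,n):
    if st[i,4]>30:
        pts=np.argwhere(l==i)[:,::-1]
        for z in(.04,.08):
            q=back("wrist",pts,z+DZ)[:,:2]; u=np.linalg.svd(q-q.mean(0))[2][0]; print("red",ce[i],st[i,4],z,q.mean(0),np.arctan2(u[1],u[0]))
m=((hsv[...,2]>135)&(hsv[...,1]<40)).astype(np.uint8); m[300:]=0
n,l,st,ce=cv2.connectedComponentsWithStats(m)
i=1+np.argmax(st[1:,4]); c=max(cv2.findContours((l==i).astype(np.uint8),0,1)[0],key=cv2.contourArea)
a=cv2.approxPolyDP(cv2.convexHull(c),4,True)[:,0]; print(a.tolist()); print(back("wrist",a,.04+DZ))
E
sed -i '1a DZ=0' m.py; python3 m.py
```

```text
red [305.8042 413.6903] 720 0.04 [0.4978 0.2251] 0.28536978479872344
red [305.8042 413.6903] 720 0.08 [0.4717 0.201 ] 0.28536978479872344
[[447, 179], [452, 299], [191, 297], [170, 214], [201, 191], [420, 162]]
[[0.3903 0.1873 0.04  ]
 [0.4183 0.2255 0.04  ]
 [0.4906 0.1546 0.04  ]
 [0.4706 0.1277 0.04  ]
 [0.456  0.1299 0.04  ]
 [0.3933 0.1761 0.04  ]]
```

View pics/w4.png

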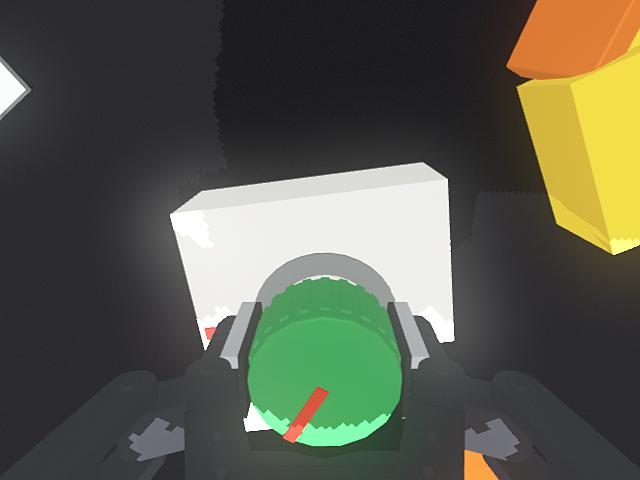

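The top corners at (171,214) and (447,179) give a carrier yaw of −0.64. The cap line at (306,414) has yaw +0.285, so the cap is still 0.92 rad open. I'll turn it on while pressing down.

Call:
{"fn": "step_arm", "kwargs": {
  "series": [
    [[0,0,0,0.12],[0,0,0,0.24],[0,0,0,0.36],[0,0,0,0.48],[0,0,0,0.6],[0,0,0,0.72],[0,0,0,0.8],[0,0,0,0.8]]
  ]
}}

```text
time: 7.55
position: [0.4603, 0.198, 0.0437]
orientation: [-0.008, 3.14, 0.003]
wrist_force: [-2.7, 3.4, 3.5]
gripper_width: 0.55
grasp_force: 62.7
```

```bash
python3 st.py; python3 m.py
```

```text
{'q': [0.799, 0.285, -0.602, -0.0, -0.682, -2.365], 'position': [0.46, 0.198, 0.044], 'wrist_force': [-2.708, 3.431, 3.451], 'torque': [1.321, 0.774, -0.088], 'grasp_force': 62.709, 'gripper_width': 0.55} toolx yaw -3.1367
red [305.1769 414.3351] 752 0.04 [0.5082 0.1888] -0.5176554929997699
red [305.1769 414.3351] 752 0.08 [0.4726 0.1907] -0.5176554929997698
[[440, 248], [394, 299], [179, 299], [303, 130], [415, 216]]
[[0.4316 0.2397 0.04  ]
 [0.4528 0.2238 0.04  ]
 [0.4532 0.1404 0.04  ]
 [0.3892 0.1892 0.04  ]
 [0.4193 0.2295 0.04  ]]
```

Call:
{"fn": "step_arm", "kwargs": {
  "series": [
    [[0,0,0,0.06],[0,0,0,0.12],[0,0,0,0.18],[0,0,0,0.24],[0,0,0,0.28],[0,0,0,0.28]]
  ]
}}

```text
time: 8.35
position: [0.4603, 0.1972, 0.0437]
orientation: [0.43, 3.111, 0.001]
wrist_force: [-0.7, 0.2, 6.6]
gripper_width: 0.55
grasp_force: 62.8
```

```bash
python3 st.py; python3 m.py
```

```text
{'q': [0.798, 0.285, -0.602, 0.001, -0.682, -2.645], 'position': [0.46, 0.197, 0.044], 'wrist_force': [-0.66, 0.223, 6.584], 'torque': [0.237, 0.312, 0.114], 'grasp_force': 62.847, 'gripper_width': 0.55} toolx yaw 2.8668
red [304.9816 414.4414] 759 0.04 [0.504  0.1749] -0.797709405977092
red [304.9816 414.4414] 759 0.08 [0.4704 0.1866] -0.7977094059770918
[[189, 299], [270, 144], [281, 134], [399, 198], [429, 233], [394, 299]]
[[0.4389 0.1474 0.04  ]
 [0.3912 0.196  0.04  ]
 [0.389  0.2006 0.04  ]
 [0.4218 0.2345 0.04  ]
 [0.4376 0.2423 0.04  ]
 [0.4605 0.2239 0.04  ]]
```

The cap line yaw (−0.798) now matches the carrier yaw (−0.795), and the block turned along with the cap at the stop, so the cap is shut. Next I'll lift the carrier and take it over the jig, turning it counter-clockwise in the air.

Call:
{"fn": "step_arm", "kwargs": {
  "series": [
    [[0,0,-1,0],[0,0,-2.5,0],[0,0,-5,0],[0,0,-8,0],[-2,-3,-8,-0.1],[-4,-6,-8,-0.2],[-6,-9,-8,-0.3],[-8.5,-12,-8,-0.4],[-11,-15.5,-8,-0.5],[-12.8,-18.1,-8,-0.6],[-12.8,-18.1,-8,-0.685],[-12.8,-18.1,-8,-0.685]]
  ]
}}

```text
time: 9.9
position: [0.5321, -0.0131, 0.1224]
orientation: [0.633, -3.075, -0.0]
wrist_force: [-0.1, -0.2, -4.3]
gripper_width: 0.545
grasp_force: 63.6
```

```bash
python3 st.py; sed -i 's/^DZ=.*/DZ=0.08/; s/m\[300:\]=0/m[300:]=0; m[:,:150]=0/' m.py; python3 m.py; python3 -c "
from h import *
cv2.imwrite('pics/s4.png',imaging.read_camera('side'))
for c in ('wrist','side','top'):
  for q in ('heel','jig','push_pad','cap_top'):
    for d in imaging.spot_point(c,q)[:2]: print(c,q,np.round(d['position'],4),round(d['confidence'],2))"
```

```text
{'q': [0.344, 0.226, -0.448, -0.0, -0.899, -1.508], 'position': [0.532, -0.013, 0.122], 'wrist_force': [-0.083, -0.227, -4.283], 'torque': [0.011, 0.107, 0.018], 'grasp_force': 63.578, 'gripper_width': 0.545} toolx yaw -2.7355
red [305.0955 414.3377] 764 0.04 [ 0.5783 -0.0028] -0.11764359474492553
red [305.0955 414.3377] 764 0.08 [ 0.545  -0.0147] -0.11764359474492567
[[441, 207], [394, 299], [189, 299], [157, 281], [173, 247], [253, 126], [296, 122]]
[[ 0.4748  0.0072  0.12  ]
 [ 0.5143  0.0079  0.12  ]
 [ 0.5454 -0.0647  0.12  ]
 [ 0.5429 -0.0781  0.12  ]
 [ 0.5273 -0.0765  0.12  ]
 [ 0.4749 -0.0643  0.12  ]
 [ 0.468  -0.0515  0.12  ]]
wrist push_pad [0.5047 0.0312 0.0979] 0.7
wrist cap_top [ 0.5306 -0.0103  0.1576] 0.64
side heel [0.268  0.2832 0.004 ] 0.92
side heel [5.592e-01 4.139e-01 5.000e-04] 0.88
side jig [ 0.6324 -0.2357  0.0028] 0.9
side jig [ 0.5809 -0.0718 -0.0015] 0.56
side push_pad [0.3193 0.1799 0.0219] 0.93
side push_pad [0.5037 0.0278 0.1028] 0.83
side cap_top [0.5074 0.3715 0.0788] 0.68
side cap_top [0.301  0.2216 0.0812] 0.67
top heel [0.4738 0.1317 0.0051] 0.71
top heel [ 0.4655 -0.3092  0.004 ] 0.64
top jig [ 0.5888 -0.0648 -0.005 ] 0.94
top jig [ 0.6348 -0.2323  0.    ] 0.64
top push_pad [0.3198 0.1816 0.0261] 0.65
top push_pad [ 0.5882 -0.0689  0.0021] 0.6
top cap_top [0.5085 0.3694 0.0726] 0.94
top cap_top [0.2947 0.2236 0.0777] 0.58
```

View pics/w4.png

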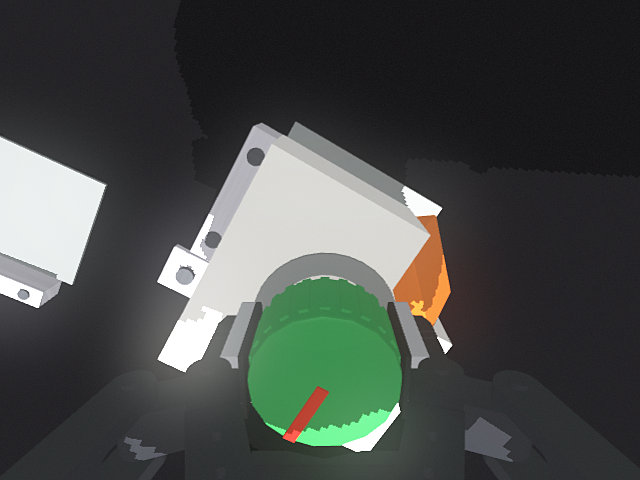

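The carrier hangs above the bed with its pad at (425,265). Its top corners are at (272,143) and (158,362). A bed corner shows at (442,207) and a stop-bar end at (262,124).

```bash
python3 - <<'E'
from h import *
np.set_printoptions(precision=4,suppress=True)
c=np.array([.5831,-.0726]);y=-.112
def J(p): 
    p=np.array(p,float); r=np.array([[np.cos(y),-np.sin(y)],[np.sin(y),np.cos(y)]]); return np.r_[c+r@(p[:2]/1000),p[2]/1000]
for n,p in dict(stopend=(-97,-18,30),bedfar=(-108,108,4),bed2=(-108,0,4)).items(): print(n,proj("wrist",[J(p)]))
for z in(.1187,): 
    q=back("wrist",[(272,143),(158,362),(429,235)],z)[:,:2]; d=q[1]-q[0]; print(q,np.linalg.norm(d),np.arctan2(d[1],d[0]))
print(back("wrist",[(442,207)],.004),J((-108,108,4)), back("wrist",[(262,124)],.03),J((-97,-18,30)))
E
```

```text
stopend [[246.9004 118.8239]]
bedfar [[437.7795 202.3546]]
bed2 [[289.4704 115.5751]]
[[ 0.4787 -0.0562]
 [ 0.5797 -0.0675]
 [ 0.4869  0.0091]] 0.10167429503313044 -0.11118075207622906
[[0.4895 0.0508 0.004 ]] [0.4878 0.0468 0.004 ] [[ 0.484  -0.0712  0.03  ]] [ 0.4847 -0.0796  0.03  ]
```

Call:
{"fn": "step_arm", "kwargs": {
  "series": [
    [[-0.45,0.3,0,0],[-0.45,0.3,1,0],[-0.45,0.3,3,0],[-0.45,0.3,4,0],[-0.45,0.3,4,0],[-0.45,0.3,4,0]]
  ]
}}

```text
time: 11.35
position: [0.5363, -0.0077, 0.0832]
orientation: [-0.635, 3.076, -0.0]
wrist_force: [0.8, 0.2, -4.7]
gripper_width: 0.551
grasp_force: 63.6
```

```bash
python3 st.py; python3 -c "
from h import *
cv2.imwrite('pics/w5.png',imaging.read_camera('wrist'));print(P('wrist')); t=imaging.read_camera('top');cv2.imwrite('pics/t5.png',t)"
```

```text
{'q': [0.351, 0.279, -0.485, 0.0, -0.806, -1.516], 'position': [0.536, -0.008, 0.083], 'wrist_force': [0.774, 0.151, -4.735], 'torque': [0.038, -0.002, -0.042], 'grasp_force': 63.579, 'gripper_width': 0.551} toolx yaw -2.7346
(array([[418.15765043,   0.        , 324.18256137],
       [  0.        , 418.15765043, 236.3417505 ],
       [  0.        ,   0.        ,   1.        ]]), array([-1.61459786, -2.45417953, -0.40055529]), array([ 0.22029483, -0.45777191,  0.08501731]))
```

View pics/w5.png

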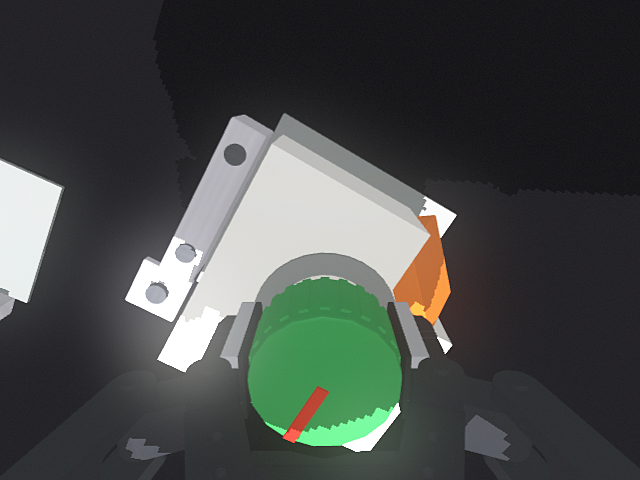

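The stop bar's outer end is at (234,117). The bed corners are at (284,114) and (456,214), and the carrier's edge runs from (272,143) to (158,362).

```bash
python3 - <<'E'
from h import *
np.set_printoptions(precision=4,suppress=True)
y=-.112; r=np.array([[np.cos(y),-np.sin(y)],[np.sin(y),np.cos(y)]])
for uv,z,p in [((234,117),.03,(-97,-18)),((284,114),.004,(-108,0)),((456,214),.004,(-108,108)),((147,259),.03,(0-3,-18))]:
    w=back("wrist",[uv],z)[0,:2]; print(uv,w,"corner est",w-r@(np.array(p)/1000))
q=back("wrist",[(272,143),(158,362)],.0795)[:,:2]; d=q[1]-q[0]; yw=np.arctan2(d[1],d[0]); print(q,np.linalg.norm(d),yw)
print("carrier centre",q.mean(0)+.05*np.array([-np.sin(yw),np.cos(yw)]))
E
```

```text
(234, 117) [ 0.4853 -0.075 ] corner est [ 0.5837 -0.0679]
(284, 114) [ 0.477  -0.0565] corner est [ 0.5843 -0.0686]
(456, 214) [0.4887 0.0498] corner est [ 0.5839 -0.0696]
(147, 259) [ 0.5676 -0.0923] corner est [ 0.5726 -0.0747]
[[ 0.4821 -0.0516]
 [ 0.5831 -0.0629]] 0.1015980043709738 -0.11116072075014843
carrier centre [ 0.5381 -0.0075]
```

Call:
{"fn": "step_arm", "kwargs": {
  "series": [
    [[0.1,0,1.5,0],[0.1,0,2.5,0],[0.1,0,3.2,0],[0.1,0,3.4,0],[0.1,0,3.5,0],[0.1,0,3.6,0],[0.1,0,3.6,0]]
  ]
}}

```text
time: 12.32
position: [0.5355, -0.0081, 0.0477]
orientation: [-0.635, 3.075, -0.0]
wrist_force: [-2.2, -0.8, 4.1]
gripper_width: 0.545
grasp_force: 64.3
```

```bash
python3 st.py
```

```text
{'q': [0.351, 0.326, -0.522, 0.001, -0.721, -1.515], 'position': [0.536, -0.008, 0.048], 'wrist_force': [-2.199, -0.805, 4.087], 'torque': [-0.097, 0.806, 0.052], 'grasp_force': 64.306, 'gripper_width': 0.545} toolx yaw -2.7344
```

Call:
{"fn": "step_arm", "kwargs": {
  "series": [
    [[0,0,0,0],[0,0,0,0],[0,0,0,0],[0,0,0,0],[0,0,-2,0],[0,0,-6,0],[0,0,-10,0],[0,0,-10,0],[0,0,-10,0]]
  ],
  "fingers": 1
}}

```text
time: 13.45
position: [0.5346, -0.0082, 0.1465]
orientation: [0.634, -3.077, -0.001]
wrist_force: [-0.2, 0.1, -0.7]
gripper_width: 1.0
grasp_force: 0.0
```

```bash
python3 st.py; python3 -c "
from h import *
s=manip.state();cv2.imwrite('pics/w6.png',imaging.read_camera('wrist'));K,r,t=P('wrist'); C=-cv2.Rodrigues(r)[0].T@t.ravel(); print('cam in tool',R.from_rotvec(s['orientation']).inv().apply(C-s['position']))
for c in ('wrist','top'):
  for q in ('heel','jig','push_pad','cap_top'):
    for d in imaging.spot_point(c,q)[:3]: print(c,q,np.round(d['position'],4),round(d['confidence'],2))"
```

```text
{'q': [0.351, 0.203, -0.414, -0.0, -0.954, -1.515], 'position': [0.535, -0.008, 0.146], 'wrist_force': [-0.188, 0.085, -0.703], 'torque': [-0.044, -0.017, 0.02], 'grasp_force': 0.0, 'gripper_width': 1.0} toolx yaw -2.735
cam in tool [ 0.08248483 -0.00102574 -0.14219559]
wrist jig [ 0.585  -0.0678 -0.0022] 0.74
wrist push_pad [0.5079 0.0386 0.0234] 0.76
wrist cap_top [ 0.5378 -0.0047  0.0797] 0.75
top heel [ 0.5854 -0.0666 -0.0049] 0.53
top jig [ 0.5874 -0.0705 -0.0029] 0.97
top jig [ 6.324e-01 -2.335e-01  1.000e-04] 0.81
top push_pad [0.506  0.0335 0.062 ] 0.75
top cap_top [0.5095 0.3655 0.0754] 0.84
top cap_top [ 0.725   0.2177 -0.002 ] 0.66
```

View pics/w6.png

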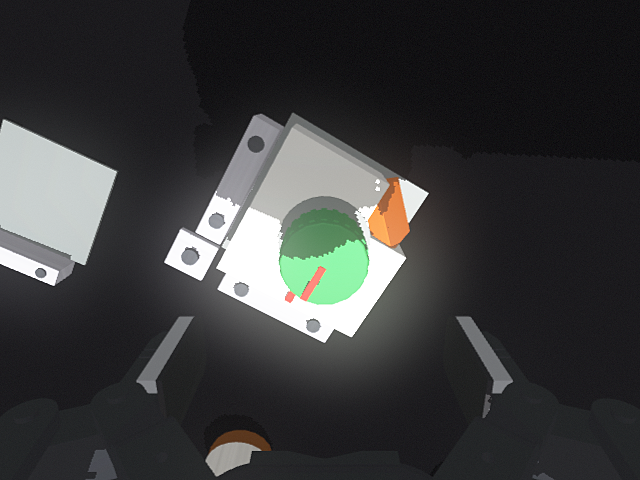

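The carrier sits on the bed with the two red lines aligned. Its cap is at (324,263) and its pad at (390,215). There is a small gap to both the fence and the stop. I'll work out the push approach.

```bash
python3 - <<'E'
from h import *
np.set_printoptions(precision=4,suppress=True)
c=back("wrist",[(323.5,263)],.084)[0,:2]; print("cap centre",c)
y=-.1115; r=np.array([[np.cos(y),-np.sin(y)],[np.sin(y),np.cos(y)]])
print("+x edge corners in carrier",[(r.T@(back("wrist",[u],.044)[0,:2]-c)).round(4) for u in((350,337),(404,257))])
n=r@np.array([-1,1])/2**.5
for d in(.048+.05,.048+.016,):
    p=np.r_[c+n*d,.03]; print(d,p,toolshift(p))
print("n",n,"yaw push",np.arctan2(*-n[::-1]))
E
```

```text
cap centre [ 0.5362 -0.009 ]
+x edge corners in carrier [array([0.0518, 0.05  ]), array([-0.0145,  0.0499])]
0.098 [0.4751 0.0676 0.03  ] [ 2.4857  9.3275 11.6463]
0.064 [0.4963 0.041  0.03  ] [ 1.5883  6.0481 11.6455]
n [-0.624   0.7814] yaw push -0.8968981633974483
```

Call:
{"fn": "step_arm", "kwargs": {
  "series": [
    [[0.5,1.5,0,-0.18],[1,3,0,-0.36],[1.5,5,0,-0.54],[2,7,0,-0.72],[2.5,9.3,0,-0.9],[2.5,9.3,0,-1.08],[2.5,9.3,2,-1.26],[2.5,9.3,4,-1.44],[2.5,9.3,6,-1.62],[2.5,9.3,8,-1.8],[2.5,9.3,10,-1.838],[2.5,9.3,11.2,-1.838]]
  ],
  "fingers": -1
}}

```text
time: 15.4
position: [0.4749, 0.0672, 0.0339]
orientation: [2.83, -1.362, -0.001]
wrist_force: [-0.8, -0.0, -0.1]
gripper_width: -0.006
grasp_force: 0.0
```

Call:
{"fn": "step_arm", "kwargs": {
  "series": [
    [[0,0,0.4,0],[0,0,0.4,0],[0,0,0.4,0]]
  ]
}}

```text
time: 15.78
position: [0.4757, 0.0676, 0.0314]
orientation: [-2.83, 1.362, -0.001]
wrist_force: [0.6, -0.3, 0.4]
gripper_width: -0.002
grasp_force: 0.0
```

```bash
python3 st.py; python3 -c "
from h import *
cv2.imwrite('pics/w7.png',imaging.read_camera('wrist'))
s=manip.state();x=R.from_rotvec(s['orientation'])
c=np.array([.5362,-.009,.03]); print('centre in tool cm',x.inv().apply(c-s['position'])*100)"
```

```text
{'q': [0.552, 0.277, -0.657, 0.0, -0.635, 0.122], 'position': [0.476, 0.068, 0.031], 'wrist_force': [0.589, -0.346, 0.408], 'torque': [-0.005, 0.03, 0.029], 'grasp_force': 0.0, 'gripper_width': -0.002} toolx yaw -0.897
centre in tool cm [9.76433472 0.04784488 0.14525792]
```

View pics/w7.png

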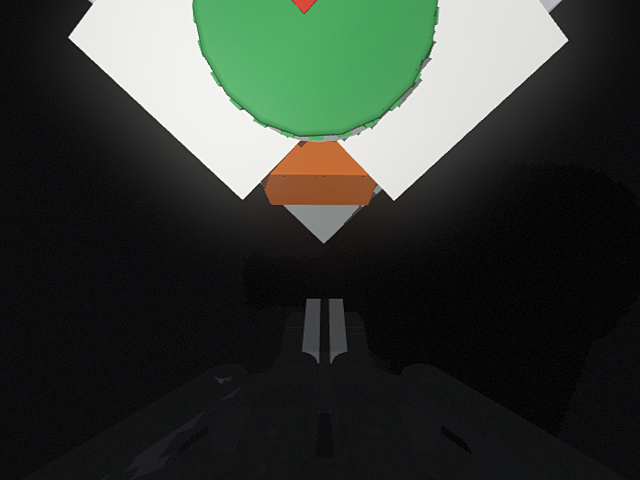

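The pad at (318,190) and the shut tips at (325,330) are in line. Now I'll advance.

Call:
{"fn": "step_arm", "kwargs": {
  "series": [
    [[1,0,0,0],[2,0,0,0],[3,0,0,0],[3.6,0,0,0],[3.9,0,0,0],[4.1,0,0,0],[4.2,0,0,0],[4.3,0,0,0],[4.4,0,0,0],[4.5,0,0,0],[4.6,0,0,0],[4.7,0,0,0]]
  ]
}}

```text
time: 17.32
position: [0.5045, 0.0306, 0.0308]
orientation: [2.831, -1.362, -0.0]
wrist_force: [-0.6, 1.1, 0.5]
gripper_width: 0.0
grasp_force: 0.6
```

```bash
python3 st.py
```

```text
{'q': [0.45, 0.312, -0.602, -0.0, -0.657, 0.224], 'position': [0.505, 0.031, 0.031], 'wrist_force': [-0.588, 1.14, 0.545], 'torque': [0.384, 0.281, 0.001], 'grasp_force': 0.65, 'gripper_width': 0.0} toolx yaw -0.8967
```

Call:
{"fn": "step_arm", "kwargs": {
  "series": [
    [[0.1,0,0,0],[0.2,0,0,0],[0.3,0,0,0],[0.4,0,0,0],[0.5,0,0,0],[0.6,0,0,0],[0.6,0,0,0]]
  ]
}}

```text
time: 18.2
position: [0.5051, 0.0272, 0.0304]
orientation: [2.829, -1.363, -0.007]
wrist_force: [-17.4, 19.6, 11.6]
gripper_width: 0.004
grasp_force: 13.7
```

```bash
python3 st.py
```

```text
{'q': [0.44, 0.316, -0.596, -0.005, -0.663, 0.237], 'position': [0.505, 0.027, 0.03], 'wrist_force': [-17.376, 19.633, 11.55], 'torque': [6.82, 6.291, -0.054], 'grasp_force': 13.715, 'gripper_width': 0.004} toolx yaw -0.8981
```

```bash
python3 - <<'E'
from h import *
np.set_printoptions(precision=4,suppress=True)
w=imaging.read_camera("wrist"); hsv=cv2.cvtColor(w,cv2.COLOR_BGR2HSV)
m=((hsv[...,2]>190)&(hsv[...,1]<40)).astype(np.uint8)
n,l,st,ce=cv2.connectedComponentsWithStats(m)
for i in range(1,n):
    if st[i,4]>1500:
        c=max(cv2.findContours((l==i).astype(np.uint8),0,1)[0],key=cv2.contourArea)
        a=cv2.approxPolyDP(c,4,True)[:,0]; print(st[i],a.tolist()); q=back("wrist",a,.044)[:,:2]; print(q)
        d=np.roll(q,-1,0)-q; print(np.c_[np.linalg.norm(d,axis=1),np.arctan2(d[:,1],d[:,0])])
for c in("top","side"):
  for q in("heel","jig","push_pad","cap_top"):
    for d in imaging.spot_point(c,q)[:3]:
      if abs(d["position"][0]-.55)<.06 and abs(d["position"][1])<.1: print(c,q,np.round(d["position"],4),round(d["confidence"],2))
E
python3 st.py
```

```text
[   77     0   471   310 60075] [[77, 137], [111, 168], [92, 190], [230, 307], [252, 304], [260, 309], [235, 288], [216, 260], [208, 202], [216, 175], [239, 137], [273, 105], [287, 98], [335, 93], [345, 100], [351, 97], [376, 117], [383, 115], [406, 135], [401, 140], [415, 152], [412, 158], [420, 165], [417, 180], [426, 187], [420, 193], [421, 208], [440, 206], [447, 197], [453, 201], [474, 186], [489, 189], [502, 175], [531, 179], [501, 143], [518, 154], [514, 146], [529, 135], [507, 146], [471, 107], [490, 121], [495, 132], [505, 113], [521, 111], [502, 110], [495, 121], [469, 87], [476, 85], [501, 113], [488, 84], [513, 107], [471, 52], [467, 37], [547, 128], [445, 0], [418, 0], [406, 15], [391, 11], [385, 0], [249, 0], [239, 13], [218, 0], [188, 0]]
[[ 0.6063  0.0175]
 [ 0.5937  0.0194]
 [ 0.5949  0.0292]
 [ 0.5379  0.0362]
 [ 0.5327  0.0306]
 [ 0.5294  0.0304]
 [ 0.5407  0.0292]
 [ 0.5514  0.0247]
 [ 0.5644  0.0098]
 [ 0.5672  0.0011]
 [ 0.5682 -0.0128]
 [ 0.5657 -0.0265]
 [ 0.5637 -0.0307]
 [ 0.5536 -0.0405]
 [ 0.55   -0.0408]
 [ 0.5492 -0.0425]
 [ 0.5398 -0.0428]
 [ 0.5386 -0.
[... 1872 characters left out ...]
0.0478 -0.1161]
 [ 0.0074  0.6733]
 [ 0.0048  1.5504]
 [ 0.0043  0.4423]
 [ 0.0032 -0.3128]
 [ 0.0371  0.6733]
 [ 0.0043  1.4973]
 [ 0.0064  0.1517]
 [ 0.0082  0.6733]
 [ 0.0521  1.4496]]
top heel [ 0.5854 -0.0666 -0.0049] 0.53
top jig [ 0.5874 -0.0705 -0.0029] 0.97
top push_pad [0.506  0.0335 0.062 ] 0.75
side heel [ 0.5793 -0.068   0.0806] 0.85
side jig [ 0.5809 -0.0718 -0.0015] 0.56
side push_pad [0.5037 0.0278 0.1028] 0.83
side cap_top [ 0.5774 -0.0687  0.0805] 0.67
{'q': [0.44, 0.316, -0.596, -0.005, -0.663, 0.237], 'position': [0.505, 0.027, 0.03], 'wrist_force': [-17.686, 18.374, 10.996], 'torque': [6.784, 6.212, -0.039], 'grasp_force': 13.57, 'gripper_width': 0.003} toolx yaw -0.8979
```

```bash
python3 - <<'E'
from h import *
np.set_printoptions(precision=4,suppress=True)
w=imaging.read_camera("wrist"); g=cv2.GaussianBlur(cv2.cvtColor(w,cv2.COLOR_BGR2GRAY),(3,3),0)
ls=cv2.createLineSegmentDetector().detect(g)[0][:,0]
j=np.array([.584,-.0687]);y=-.1115; r=np.array([[np.cos(y),-np.sin(y)],[np.sin(y),np.cos(y)]])
for l in ls:
    L=np.hypot(l[2]-l[0],l[3]-l[1])
    if L<45 or l[1]>330: continue
    o=[]
    for z in(.044,.03):
        q=back("wrist",l.reshape(2,2),z)[:,:2]; d=q[1]-q[0]; a=np.arctan2(d[1],d[0]); a=(a-y+np.pi/4)%(np.pi/2)-np.pi/4
        o+= [(z,((q-j)@r*1000).round(1).tolist(),round(a,4))]
    if abs(o[0][2])<.1: print(l.round(0),o)
E
```

```text
[ 91. 191. 208. 289.] [(0.044, [[-0.0, 99.1], [-47.6, 99.3]], np.float64(-0.0039)), (0.03, [[3.4, 106.9], [-49.4, 107.1]], np.float64(-0.0039))]
[185.  -1.  76. 137.] [(0.044, [[12.7, 36.6], [12.9, 88.4]], np.float64(-0.0049)), (0.03, [[17.5, 37.5], [17.7, 95.0]], np.float64(-0.0049))]
[558. 138. 447.  -1.] [(0.044, [[-90.1, -13.8], [-37.8, -14.0]], np.float64(-0.0034)), (0.03, [[-96.5, -18.3], [-38.6, -18.5]], np.float64(-0.0034))]
[234. 121. 192.  83.] [(0.044, [[-17.8, 51.4], [-2.2, 51.8]], np.float64(0.0264)), (0.03, [[-16.3, 54.0], [1.0, 54.5]], np.float64(0.0264))]
[387. 322. 542. 192.] [(0.044, [[-100.2, 64.9], [-100.3, -0.7]], np.float64(-0.0023)), (0.03, [[-107.6, 69.0], [-107.8, -3.7]], np.float64(-0.0023))]
[247. 152. 289. 185.] [(0.044, [[-26.5, 55.6], [-42.6, 54.0]], np.float64(0.0933)), (0.03, [[-26.0, 58.6], [-43.8, 56.9]], np.float64(0.0933))]
[305. 232. 266. 202.] [(0.044, [[-56.9, 61.5], [-41.0, 62.9]], np.float64(0.0882)), (0.03, [[-59.7, 65.2], [-42.1, 66.7]], np.float64(0.0882))]
[285. 191. 243. 151.] [(0.044, [[-43.0, 55.9], [-25.4, 56.2]], np.float64(0.0147)), (0.03, [[-44.3, 59.0], [-24.8, 59.3]], np.float64(0.0147))]
[490. 129. 394.  16.] [(0.044, [[-73.4, -0.8], [-30.6, -1.0]], np.float64(-0.0045)), (0.03, [[-78.0, -3.9], [-30.5, -4.1]], np.float64(-0.0045))]
[236.  18. 143. 128.] [(0.044, [[-0.1, 30.3], [0.1, 72.1]], np.float64(-0.0051)), (0.03, [[3.3, 30.6], [3.5, 77.0]], np.float64(-0.0051))]
```

Carrier edges match the fence and stop faces within 0.5 mm, and its angle agrees with the bars to 0.001 rad. The push is about 19.6 N to the fence, 16.3 N to the stop and 11 N down, so I'm handing in.

```bash
python3 -c "
from rig import manip
print(manip.finish_job())"
```

```text
the job is handed in; nothing more can be done
None
```

The cap is shut, and the carrier sits square and flush in the jig corner, held by a diagonal push of about 20 N to the fence, 16 N to the stop and 11 N down; the job is handed in (no verdict shown). I viewed 11 pictures, one over the limit of 10, and the carrier turned about 0.7 rad on the bench during the first part of the cap turn.

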